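# Weigh out stone cores and hold the specimen box open

### The arm

A 7-joint arm with a two-finger parallel gripper is mounted at the origin on the work surface. World frame = base frame: x ahead of the robot, y to its left, z up, the work surface at z = 0. Lengths are in m, angles in rad, forces in N, time in s.
With the tool pointing down it reaches from about 0.4 to 0.85 m from the base axis. Payload 10.4 kg.
Tool frame: the origin (TCP) lies on the centre line of the jaws, within the pads' length; the fingertips stand 8 mm ahead of it and the grasp point (between the pads) lies 11 mm behind it; z points along the fingers, y is the direction in which the jaws open and shut (so a half turn about z gives the same grasp; the last joint's range is limited). The gripper opens to 85 mm and grips with 20 to 120 N. Pads are 22 mm wide; open, the fingers measure 114 mm over their backs; the gripper's body (76 mm by 85 mm) begins 54 mm behind the grasp point. The pads swing forward as they close: fully open they stand 13 mm farther back than shut.
Start: joints at [-0.023, 0.332, -0.065, 1.46, 0.022, 1.35, -0.088], TCP at [0.625, 0, 0.239] pointing down, gripper open.
Joint ranges: [-2.6, 2.6], [-0.5, 2.12], [-1.47, 1.34], [0.16, 2.42], [-1.27, 4.41], [0.06, 2.06], [-2.6, 2.6]. Speed limits (rad/s): [2.22, 2.22, 2.79, 2.79, 3.14, 3.14, 3.14].

### API

Orientations are given as a unit quaternion [x, y, z, w].
In Python, from workcell import manip gives the robot as it stands.
- The arm moves only by the tool arm_command, never from a script. Its argument "targets" is text: rows parted by semicolons, each of 6 numbers parted by spaces: the shift along the tool's x, y, z in mm, then the turn, a rotation vector about the tool's x, y, z in rad. A call has 1 to 5 rows; each row shifts and turns the commanded pose from where the row before left it, along the tool's axes as they then stand; what a row does not reach is not made up. A row lasts 1/8 s, in which the tool goes at most 62.5 mm and 10.7 degrees, less where a joint would pass 70% of its speed; a pose out of reach is approached as far as the arm can. A call is refused whole if a number of a shift passes 62.5 or a number of a turn 0.188, either way. A call with a gripper value outside its range is refused whole. "grip" is the finger opening in mm, from 0 to 85.4, set as the call begins (left out, the last holds). The fingers move at their own pace and stop on an object; "squeeze" is the grip in N (left out, the last holds). Time passes only in rows, so rows that do not move let the fingers close. It gives the time, the measured TCP pose, the force and the opening at its end, in the units of the state.
- manip.get_obs(): the state, without advancing time (a new reading comes with each control period).
- manip.camera(name): name is "scene" or "side" or "wrist"; returns a dict with "frame" (400x640x3 uint8, red, green, blue), "vertical_fov" (degrees; the focal length in pixels is half the picture's height over the tangent of half this angle, whatever the lens; pixels are square), "cx", "cy" (the principal point, pixels), "rvec" (rotation vector, rad) and "tvec" (3), from world to camera coordinates, as OpenCV has them. Camera axes: x right, y down, z forward; pixel columns grow to the right and rows downward; lengths in m; the calibration is good to about 2 mm. A picture is of the moment at which its call begins. There is no depth.
- manip.hand_in(): hands the job in, once; it reports no verdict.
Trained networks look in a picture, given as the dict that the camera call returned (one of the last four; its "shot" number tells which), for a name from the list of things; names that differ only in an ending like _2 or _b are one class to them, and where a whole thing is asked for, a point or a joint stands for the part that bears it (a point fixed in the world has none). Each returns a list of dicts, best first, with "p" (0 to 1); they miss things now and then, are a little off and sometimes report something else, mostly with a low value. They report only what shows in the picture. A call takes as long as a camera call. They do not tell look-alikes from the thing itself.
- manip.search_frame(picture, name): "xyz" ([x, y, z] in m, in the coordinates of the camera as it stood for that picture, good to about 4 mm: the middle of the surface that is visible of it).
The state is a dict: "clock": time; "joint_pos": joint angles; "joint_velocities": joint speeds; "tau": joint torques, N m; "position": TCP position; "ee_rot": TCP orientation; "ft_force": force on the tool from outside, world axes, zero at the start; "torque": the same for the moment, N m; "grip_width": opening from 0.0 (shut) to 1.0 (fully open).
Only numpy, scipy, OpenCV 4.12 (cv2) and the standard library are available. Lean on these libraries where they do the work, as an engineer would, in place of code of your own. Each camera call takes 0.05 s, during which the arm holds its last target.

### The job

Set stone cores upright and gently on the spring scale's pan until its red pointer comes to rest in the green band, never driving the pan down to its bottom stop. Then raise the yellow lid of the specimen box to 50 degrees from shut and finish while still holding it there in the gripper, so that a colleague can tip the weighed cores in: do not let go. Leave the jar, the dish and the brush where they are.

Things in the scene. Friction and masses are not known exactly. Their poses are not given: they have to be found in the camera images.
- pan (a joint): how far the scale's pan has sunk, in m, growing downward, bottom stop at 0.060. Its own hidden weight sinks it 0.007 to 0.018 at the start; each core adds about 0.010 (0.009 to 0.011). The painted green band spans 0.025 to 0.037: adding single cores until it is in the band always works (1 or 2 needed). Damped spring, 98 N/m; it settles within 1 s
- pan_top (a point): middle of the upper face of the round steel pan (inner radius 58 mm, rim 5 mm above the face); 125 mm above the table at joint pan = 0, and sinks with the joint. Axes are the scale's, z up. The scale is fixed to the table: white housing 140 mm (x) by 130 mm (y), 45 mm tall, under the pan
- band (a point): middle of the green band, 12 mm tall, on the painted +x face of the scale's white column (the band goes round the column; black ticks 10 mm apart). The column is 50 mm wide in y, 135 mm tall, and stands 100 mm to +y and 20 mm to +x of the pan's axis; the pan's red pointer passes in front of the face, level with the pan. Fixed, axes as the scale's
- core_a_center (a point): terracotta-coloured stone core sample, upright cylinder 34 mm across and 44 mm tall, about 100 g (90 to 110 g; the three look alike), loose on the table; point at its centre, half-way up
- core_b_center (a point): terracotta-coloured stone core sample, upright cylinder 34 mm across and 44 mm tall, about 100 g (90 to 110 g; the three look alike), loose on the table; point at its centre, half-way up
- core_c_center (a point): terracotta-coloured stone core sample, upright cylinder 34 mm across and 44 mm tall, about 100 g (90 to 110 g; the three look alike), loose on the table; point at its centre, half-way up
- lid (a joint): opening angle of the lid in rad: 0 shut, growing as its front edge rises, 0.873 is 50 degrees, stop at 1.75. It falls shut by its own weight when let go (lid about 0.28 kg, free hinge)
- lid_handle (a point): middle of the lid's dark steel handle bar: round, 12 mm thick, 84 mm clear between its two posts, parallel to the hinge (y), moving with the lid. Lid shut: 129 mm above the table, 145 mm to -x of the hinge line and 44 mm above it, 38 mm above the lid's upper face; the lid's front edge is 27 mm farther to -x
- lid_hinge (a point): hinge line of the lid on the far upper rim of the grey specimen box (170 mm x by 130 mm y, 85 mm tall, fixed), 85 mm above the table. Axes are the box's: y along the hinge, z up, -x towards the handle. The lid is a yellow plate 174 x 134 x 6 mm, underside level with the hinge; as it opens the handle circles up and towards +x about this line
- jar_center (a point): amber jar with white cap, 54 mm across, 75 mm tall, loose bystander; point 37 mm up its axis
- dish: white-rimmed culture dish with a flat amber-brown top, 88 mm across, 14 mm tall, loose bystander; origin at the middle of its underside
- brush: small brush, 160 mm long, lying on the table, loose bystander; origin at its middle underside
Things that resemble listed ones, but are neither listed nor needed, are in the scene too. What is shaped like the part that bears core_b_center but blue or turquoise is not meant.

How it is judged:
On the way:
1. enough cores stand on the scale: the pan rests in the band with the robot off it and off the cores (value of joint pan between 0.022 and 0.04 m and contact force between pan and the arm below 0.3 N and contact force between each of pan, core_a, core_b, core_c and the fingers below 0.3 N), for 0.8 s.
At the end, for the whole second after the job is handed in: The pan stands 22 to 40 mm down with the robot off it, cores on it upright; the lid is still at 50 degrees, give or take 7, with the fingers on it and nothing else carrying it (value of joint pan between 0.022 and 0.04 m and value of joint lid between 0.75 and 0.995 rad and velocity of joint lid between -0.1 and 0.1 rad/s and contact force between lid and the fingers above 0.5 N and contact force between pan and the arm below 0.3 N and contact force between pan and the fingers below 0.3 N and contact force between lid and core_a below 0.3 N and contact force between lid and core_b below 0.3 N and contact force between lid and core_c below 0.3 N and contact force between lid and jar below 0.3 N and contact force between lid and dish below 0.3 N and contact force between lid and brush below 0.3 N and (height (world z) of core_a_center below 0.035 m or angle between core_a_center's own z axis and vertical below 0.3 rad) and (height (world z) of core_b_center below 0.035 m or angle between core_b_center's own z axis and vertical below 0.3 rad) and (height (world z) of core_c_center below 0.035 m or angle between core_c_center's own z axis and vertical below 0.3 rad)); the arm keeps its last pose, push and grip.
It fails at once if the pan is driven to its bottom stop (sunk past 55 mm) (value of joint pan above 0.055 m).
It fails at once if the jar, dish or brush is shifted more than 25 mm (distance of any of jar_center, dish, brush from where it was at the start of the episode above 0.025 m).
It also fails if it takes over 72 s, if anything falls off the work surface, if the arm or the gripper's body presses on something with over 40 N, if the wrist force passes 120 N, or if a joint passes its speed limit or range.

## Working session

There is one attempt and no reset: what is moved stays moved. The work goes in short steps, Python scripts to look and compute and a tool call to move; the robot and the scene stay as the last step left them, time stands still between calls to the robot, and variables do not carry over. Pictures are saved under pics/ and viewed, and the job is handed in when it is done.

Besides the shell and the picture viewer there is one more tool, called after "Request:" as name(argument=value, ...) on one line, values as JSON. arm_command: Moves the arm, as the interface text tells. Its arguments: {"type":"object","properties":{"targets":{"type":"string"},"grip":{"type":"number"},"squeeze":{"type":"number"}},"required":["targets"]}

```bash
ls -la; mkdir -p pics; cat > h.py <<'E'
import numpy as np, cv2
from workcell import manip
from scipy.spatial.transform import Rotation as R
def K(c):
    f=200/np.tan(np.radians(c["vertical_fov"])/2); return np.array([[f,0,c["cx"]],[0,f,c["cy"]],[0,0,1.]])
def shot(n,fn):
    c=manip.camera(n); cv2.imwrite("pics/"+fn,c["frame"][:,:,::-1]); return c
def c2w(c,p):
    Rm=cv2.Rodrigues(np.array(c["rvec"],float))[0]; return Rm.T@(np.array(p)-np.array(c["tvec"]).ravel())
def proj(c,P):
    return cv2.projectPoints(np.array(P,float).reshape(-1,1,3),np.array(c["rvec"],float),np.array(c["tvec"],float),K(c),None)[0].reshape(-1,2)
def ray(c,uv,z):
    Rm=cv2.Rodrigues(np.array(c["rvec"],float))[0]; o=-Rm.T@np.array(c["tvec"]).ravel()
    d=Rm.T@(np.linalg.inv(K(c))@np.array([uv[0],uv[1],1.])); return o+d*(z-o[2])/d[2]
E
python3 - <<'E'
from h import *
np.set_printoptions(precision=3,suppress=True)
for n in ["scene","side","wrist"]:
    c=shot(n,n+"0.png"); print(n,c["vertical_fov"],c2w(c,[0,0,0]))
    for k in ["core_a_center","lid","lid_handle","pan","pan_top","band","lid_hinge","jar_center","dish","brush"]:
        try:
            for d in manip.search_frame(c,k)[:6]:
                w=c2w(c,d["xyz"]); print(k,round(d["p"],2),w,proj(c,w)[0].round())
        except Exception as e: print(k,e)
print(manip.get_obs())
E
```

```text
total 12
drwxr-xr-x  3 agent agent 4096 Dec  6 14:27 .
drwxr-xr-x 23 root  root  4096 Dec  6 14:27 ..
drwxr-xr-x  2 agent agent 4096 Dec  6 14:27 pics
scene 46.84826190397791 [ 1.152 -0.102  0.985]
core_a_center 0.52 [ 0.591 -0.077  0.039] [270. 226.]
lid 0.74 [0.513 0.249 0.087] [393. 163.]
lid 0.29 [ 0.537 -0.292  0.111] [168. 209.]
lid_handle 0.79 [0.512 0.25  0.088] [393. 162.]
pan 0.92 [ 0.522 -0.318  0.112] [156. 205.]
pan 0.33 [0.512 0.251 0.088] [394. 162.]
pan_top 0.85 [ 0.521 -0.313  0.114] [158. 204.]
pan_top 0.62 [0.542 0.239 0.09 ] [393. 172.]
band 0.16 [ 0.673 -0.007  0.043] [306. 249.]
lid_hinge 0.95 [0.541 0.237 0.089] [392. 172.]
lid_hinge 0.54 [0.514 0.248 0.09 ] [393. 163.]
jar_center 0.72 [ 0.467 -0.111  0.06 ] [246. 182.]
dish 0.69 [0.448 0.096 0.017] [326. 171.]
brush 0.74 [0.467 0.01  0.017] [295. 183.]
side 43.03138339298119 [0.235 0.789 0.844]
core_a_center 0.58 [ 0.578 -0.068  0.03 ] [334. 192.]
lid 0.91 [0.506 0.259 0.091] [300. 283.]
lid 0.71 [ 0.581 -0.066  0.033] [333. 192.]
lid_handle 0.9 [0.507 0.259 0.087] [299. 284.]
pan 0.68 [ 0.519 -0.31   0.114] [
[... 475 characters left out ...]
]
band 0.58 [ 0.523 -0.234  0.036] [248. 335.]
lid_hinge 0.4 [ 0.576  0.179 -0.001] [276.   1.]
jar_center 0.71 [ 0.459 -0.099  0.065] [178. 260.]
dish 0.65 [0.453 0.095 0.017] [166.  83.]
brush 0.64 [0.452 0.015 0.013] [178. 154.]
{'clock': 1.65, 'joint_pos': array([-0.023,  0.332, -0.065,  1.46 ,  0.022,  1.35 , -0.089]), 'joint_velocities': array([-0.001,  0.001,  0.002, -0.001,  0.002, -0.   , -0.   ]), 'tau': array([ -0.   , -62.522,   0.049, -39.183,   0.016,   0.002,  -0.   ]), 'position': array([0.625, 0.   , 0.239]), 'ee_rot': array([0.707, 0.707, 0.   , 0.   ]), 'ft_force': array([ 0.95 ,  0.749, -0.976]), 'torque': array([-0.011, -0.058,  0.023]), 'grip_width': 0.9986085340723261}
```

View pics/scene0.png

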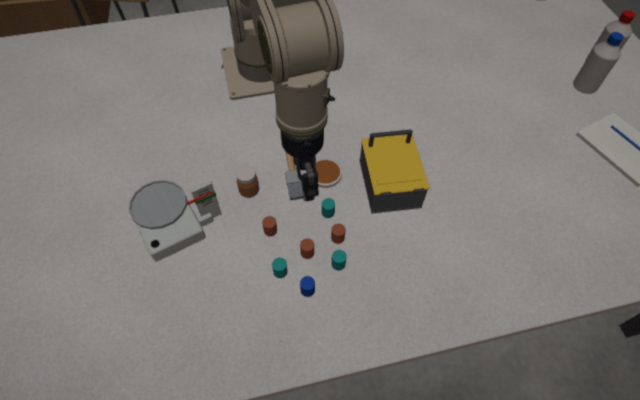

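View pics/side0.png

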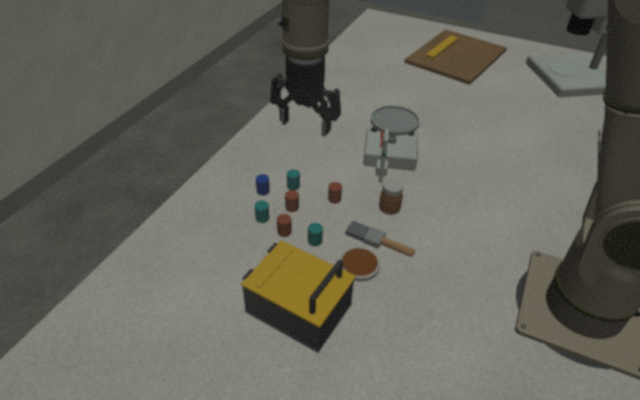

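View pics/wrist0.png

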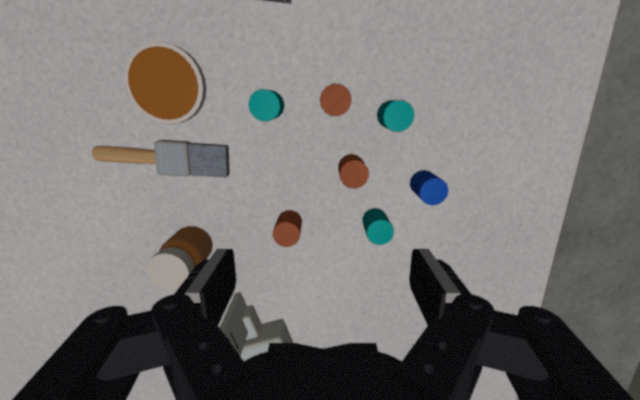

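```bash
cat >> h.py <<'E'
from scipy.optimize import least_squares
t=np.linspace(0,2*np.pi,40)
def cyl(x,y,r,z0,z1): return np.array([[x+r*np.cos(a),y+r*np.sin(a),z] for z in (z0,z1) for a in t])
def cen(c,x,y,z0=0,z1=.044):
    h=cv2.convexHull(proj(c,cyl(x,y,.017,z0,z1)).astype(np.float32)); m=cv2.moments(h); return np.array([m['m10'],m['m01']])/m['m00']
def terra(c):
    b=cv2.cvtColor(c["frame"],cv2.COLOR_RGB2HSV); h,s,v=b[...,0],b[...,1],b[...,2]
    m=(((h<11)|(h>176))&(s>110)&(v>40)).astype(np.uint8)
    n,l,st,ce=cv2.connectedComponentsWithStats(m); return [(ce[i],st[i,4]) for i in range(1,n) if st[i,4]>40]
E
python3 - <<'E'
from h import *
np.set_printoptions(precision=4,suppress=True)
for n in ["scene","side","wrist"]:
    c=manip.camera(n)
    for ce,a in terra(c):
        s=least_squares(lambda p:cen(c,*p)-ce,ray(c,ce,.022)[:2]); print(n,ce,a,s.x)
    if n!="wrist":
        f=c["frame"][:,:,::-1]
        b=(slice(110,220),slice(340,450)) if n=="scene" else (slice(230,350),slice(230,370))
        p=(slice(160,265),slice(110,230)) if n=="scene" else (slice(95,190),slice(350,430))
        cv2.imwrite(f"pics/box_{n}.png",cv2.resize(f[b],None,fx=5,fy=5,interpolation=cv2.INTER_CUBIC))
        cv2.imwrite(f"pics/pan_{n}.png",cv2.resize(f[p],None,fx=5,fy=5,interpolation=cv2.INTER_CUBIC))
E
```

```text
scene [626.9503  16.1615] 161 [0.0489 1.2532]
scene [199.3377 197.1558] 77 [ 0.4578 -0.2331]
scene [269.3399 225.6601] 203 [ 0.5797 -0.0776]
scene [337.7548 232.9423] 208 [0.6374 0.0775]
scene [306.8863 247.891 ] 211 [ 0.6594 -0.0031]
side [334.8852 190.041 ] 122 [ 0.5833 -0.0849]
side [291.379  198.0645] 124 [ 0.665  -0.0107]
side [283.535  223.2866] 157 [0.6412 0.0735]
wrist [335.239   99.4437] 728 [0.6395 0.0772]
wrist [352.7892 171.3717] 721 [ 0.6619 -0.0035]
wrist [287.1493 228.6866] 737 [ 0.5819 -0.0779]
```

View pics/box_scene.png

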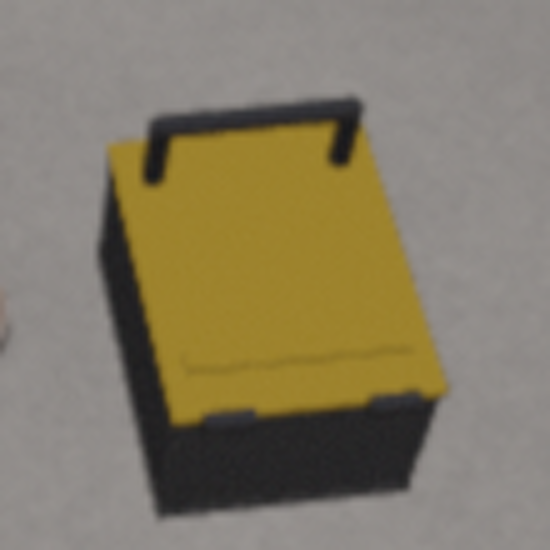

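View pics/box_side.png

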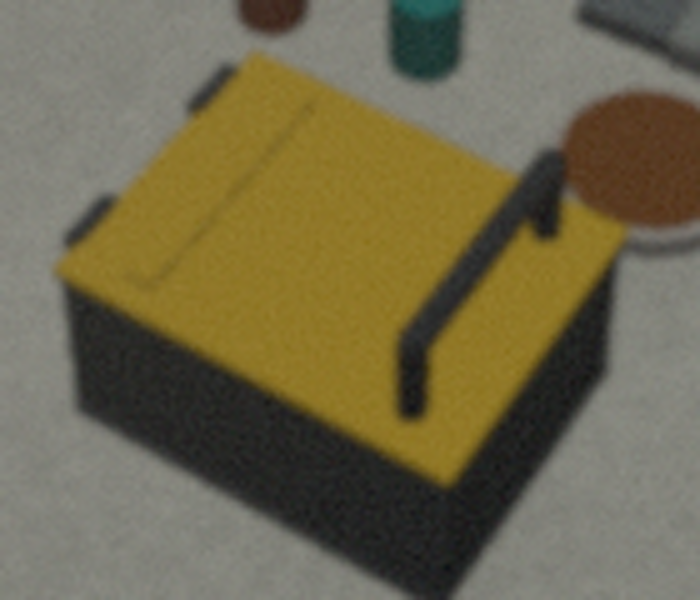

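View pics/pan_scene.png

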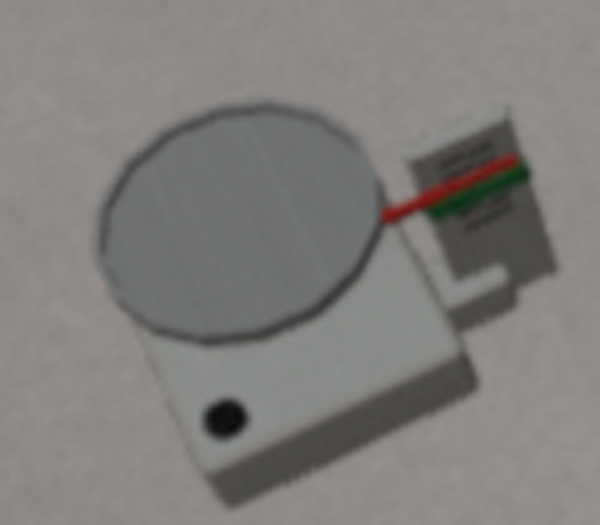

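View pics/pan_side.png

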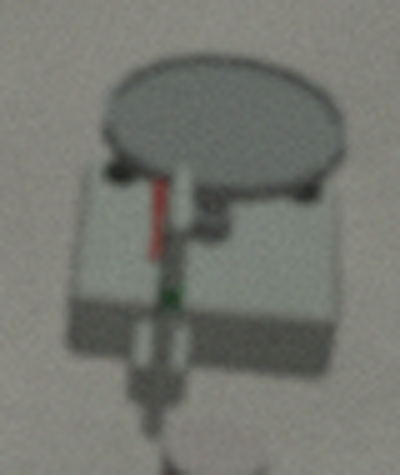

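```bash
cat > fit.py <<'E'
from h import *
np.set_printoptions(precision=4,suppress=True)
S=manip.camera("scene");D=manip.camera("side")
def T(p,q): 
    c,s=np.cos(p[2]),np.sin(p[2]); q=np.array(q,float); o=q.copy()
    o[:,0]=p[0]+c*q[:,0]-s*q[:,1]; o[:,1]=p[1]+s*q[:,0]+c*q[:,1]; return o
def up(l,o): return (np.array(l,float)+.5)/5-.5+np.array(o)
sc=up([[108,147],[448,390],[172,425],[155,122],[357,104]],(340,110))
sd=up([[258,50],[57,270],[450,488],[625,235],[553,155],[412,340]],(230,230))
z=.091
L=lambda sx,sy:[-.172 if sx<0 else .002, .067*sy, z]
H=lambda sy:[-.145,.045*sy,.129]
qs=[L(-1,-1),L(1,1),L(1,-1),H(-1),H(1)]
qd=[L(1,-1),L(1,1),L(-1,1),L(-1,-1),H(-1),H(1)]
f=lambda p:np.r_[(proj(S,T(p,qs))-sc).ravel(),(proj(D,T(p,qd))-sd).ravel()]
s=least_squares(f,[.6,.24,.0]);print("hinge",s.x,"res",s.fun.reshape(-1,2).round(1).tolist());print("handle",T(s.x,[[-.145,0,.129]]))
# scale
e=up([[100,230],[385,195],[255,103],[210,345],[150,128],[345,118],[330,295],[130,310]],(110,160))
e2=up([[105,122],[345,140],[210,55],[240,190]],(350,95))
hs=up([[208,472],[465,352]],(110,160))
hd=up([[70,300],[335,320]],(350,95))
def g(p):
    x,y,yaw,zr=p
    r=[]
    for c,pts in((S,e),(D,e2)):
        for u in pts:
            w=ray(c,u,zr); r.append((np.hypot(w[0]-x,w[1]-y)-p[4])*600)
    r+=list((proj(S,T(p,[[.07,-.065,.045],[.07,.065,.045]]))-hs).ravel())
    r+=list((proj(D,T(p,[[.07,.065,.045],[-.07,.065,.045]]))-hd).ravel()); return r
def g(p,g=g):
    x,y,yaw,zr,rr=p
    r=[]
    for c,pts in((S,e),(D,e2)):
        for u in pts:
            w=ray(c,u,zr); r.append((np.hypot(w[0]-x,w[1]-y)-rr)*600)
    r+=list((proj(S,T(p,[[.07,-.065,.045],[.07,.065,.045]]))-hs).ravel())
    r+=list((proj(D,T(p,[[.07,.065,.045],[-.07,.065,.045]]))-hd).ravel()); return r
s=least_squares(g,[.5,-.3,.3,.117,.06]);print("scale",s.x,np.round(s.fun,1))
p=s.x
print("column",T(p,[[.02,.1,.135]]))
E
python3 fit.py
```

```text
hinge [ 0.5966  0.2419 -0.108 ] res [[-0.4, -1.5], [0.6, 0.1], [0.1, -1.1], [2.3, 0.7], [-2.2, 0.9], [-0.5, -0.8], [-1.4, -0.6], [-0.2, -0.9], [1.7, -1.4], [-1.1, 3.0], [1.2, -0.3]]
handle [[0.4525 0.2575 0.129 ]]
scale [ 0.5189 -0.3118  0.2969  0.1171  0.0639] [-1.1 -0.3 -1.2  2.1  3.3  0.7 -0.7 -0.3 -0.5 -1.1 -0.9 -0.1 -1.   0.5
  1.1 -0.8 -0.1 -1.8  1.  -0.1]
column [[ 0.5088 -0.2103  0.135 ]]
```

Candidates: terracotta cores at scene px (270,226), (307,248) and (338,233). Turquoise ones at (328,208), (280,267) and (339,260) and the blue one at (307,286) are decoys. I take the (270,226) core first; it is isolated, and three views agree on its position.

Request:
arm_command(targets="-39 -22 55 0 0 0;-39 -22 55 0 0 0;0 0 20 0 0 0;0 0 0 0 0 0;0 0 0 0 0 0", grip=62, squeeze=25)

```text
clock: 2.52
position: [0.5872, -0.0681, 0.1237]
ee_rot: [0.707, 0.707, 0.001, 0.001]
ft_force: [1.2, 0.2, -0.1]
grip_width: 0.727
```

```bash
python3 - <<'E'
from h import *
np.set_printoptions(precision=4,suppress=True)
c=shot("wrist","w1.png"); o=manip.get_obs(); print(o["clock"],o["position"],o["ee_rot"],o["grip_width"])
for ce,a in terra(c):
    s=least_squares(lambda p:cen(c,*p)-ce,ray(c,ce,.022)[:2]); print(ce,a,s.x)
E
```

```text
2.575 [ 0.5874 -0.0681  0.1239] [0.7067 0.7075 0.0009 0.0008] 0.7221836618813742
[393.9216  11.0433] 1109 [0.6355 0.0649]
[422.3459 117.305 ] 2177 [ 0.6616 -0.0033]
[314.4236 211.4078] 1702 [ 0.5819 -0.0777]
```

View pics/w1.png

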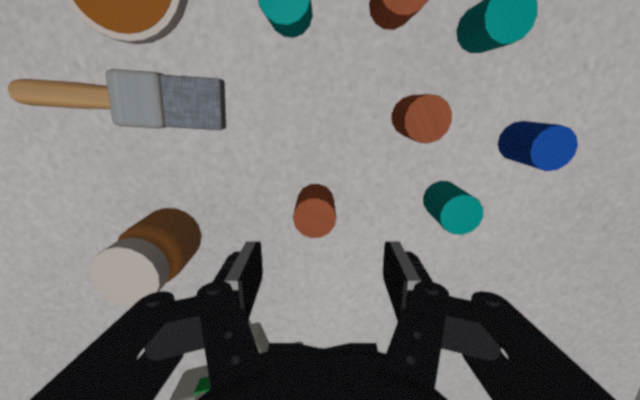

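The terracotta core sits at (315,211), clear between the jaws; the jar is at the left (130,265). Descending.

Request:
arm_command(targets="-9.7 -5.4 20 0 0 0;0 0 25 0 0 0;0 0 25 0 0 0;0 0 20 0 0 0;0 0 0 0 0 0")

```text
clock: 3.2
position: [0.5807, -0.0779, 0.0321]
ee_rot: [0.707, 0.707, -0.0, -0.0]
ft_force: [0.4, 0.4, 1.6]
grip_width: 0.733
```

Request:
arm_command(targets="0 0.8 16 0 0 0;0 0 0 0 0 0")

```text
clock: 3.45
position: [0.5814, -0.0783, 0.0158]
ee_rot: [0.707, 0.707, -0.0, -0.0]
ft_force: [-0.5, -1.0, -0.3]
grip_width: 0.724
```

Request:
arm_command(targets="0 0 0 0 0 0;0 0 0 0 0 0;0 0 0 0 0 0;0 0 0 0 0 0", grip=28, squeeze=25)

```text
clock: 3.95
position: [0.5821, -0.0784, 0.017]
ee_rot: [0.707, 0.707, 0.0, 0.0]
ft_force: [-0.3, -0.3, 5.8]
grip_width: 0.391
```

Request:
arm_command(targets="0 0 -30 0 0 0;0 0 -50 0 0 0;0 0 -50 0 0 0;0 0 -50 0 0 0;0 0 -20 0 0 0")

```text
clock: 4.58
position: [0.5825, -0.0785, 0.2196]
ee_rot: [0.707, 0.707, 0.001, 0.002]
ft_force: [0.8, 0.1, -2.0]
grip_width: 0.39
```

Request:
arm_command(targets="-30 -7 0 0 0 0;-50 -10 0 0 0 0;-50 -10 0 0 0 0;-30 -10 0 0 0 -0.15;0 0 0 0 0 -0.147")

```text
clock: 5.2
position: [0.5429, -0.242, 0.216]
ee_rot: [0.595, 0.804, -0.001, -0.0]
ft_force: [-0.4, 0.7, -0.8]
grip_width: 0.388
```

```bash
python3 - <<'E'
from h import *
np.set_printoptions(precision=4,suppress=True)
c=shot("wrist","w2.png"); c=shot("side","s2.png");o=manip.get_obs(); print(o["clock"],o["position"],o["ee_rot"],o["grip_width"],o["ft_force"])
E
```

```text
5.3 [ 0.5442 -0.2389  0.216 ] [ 0.5944  0.8042 -0.     -0.0004] 0.39101664332385144 [-0.204   0.9329 -0.9647]
```

View pics/w2.png

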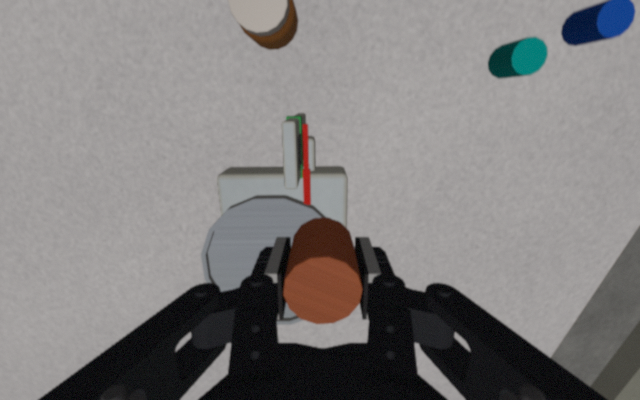

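View pics/s2.png

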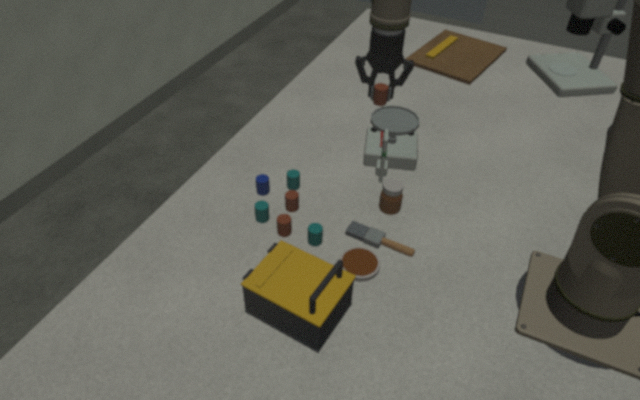

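Core A is held upright; the pan is at (265,258) in the wrist view with its edges parallel to the picture, so the yaw is right. I'll overlay the fitted rim to check the pan's position.

```bash
python3 - <<'E'
from h import *
np.set_printoptions(precision=4,suppress=True)
c=manip.camera("wrist"); f=c["frame"][:,:,::-1].copy()
for z,x,y,col in((.117,.519,-.312,(0,0,255)),):
    p=proj(c,[[x+.0635*np.cos(a),y+.0635*np.sin(a),z] for a in t]); cv2.polylines(f,[(p*8).astype(np.int32)],True,col,1,cv2.LINE_AA,3)
cv2.imwrite("pics/w3.png",cv2.resize(f[100:350,180:400],None,fx=2.4,fy=2.4))
E
```

```text
(no output)
```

View pics/w3.png

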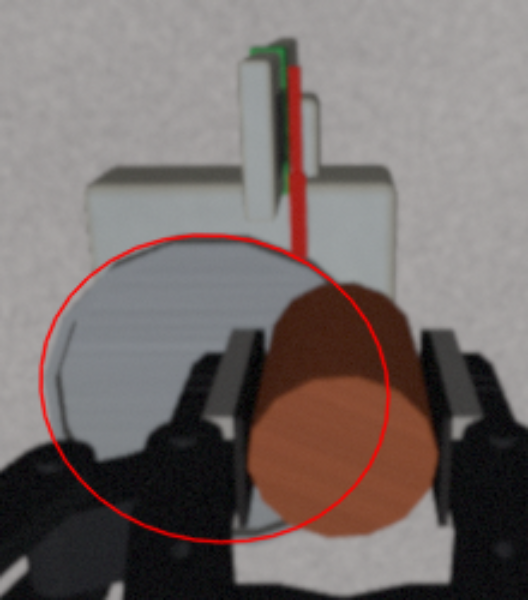

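Request:
arm_command(targets="-25 -13 0 0 0 0;-28 -15 0 0 0 0;-28 -15.6 20 0 0 0;0 0 20 0 0 0;0 0 20 0 0 0")

```text
clock: 5.98
position: [0.5268, -0.3282, 0.1555]
ee_rot: [0.596, 0.803, 0.0, -0.0]
ft_force: [0.0, 0.8, -0.8]
grip_width: 0.388
```

```bash
python3 - <<'E'
from h import *
np.set_printoptions(precision=4,suppress=True)
o=manip.get_obs(); print(o["clock"],o["position"],o["ee_rot"],o["grip_width"],o["ft_force"])
c=shot("wrist","w4.png"); c=shot("side","s4.png");
f=c["frame"][:,:,::-1];cv2.imwrite("pics/s4c.png",cv2.resize(f[60:190,330:460],None,fx=4,fy=4,interpolation=3))
o=manip.get_obs(); print(o["clock"],o["position"],o["ee_rot"],o["grip_width"],o["ft_force"])
E
```

```text
5.975 [ 0.5268 -0.3282  0.1555] [ 0.5961  0.8029  0.0001 -0.0002] 0.38814999297064756 [ 0.0192  0.7654 -0.8076]
6.075 [ 0.5258 -0.3272  0.1539] [ 0.5955  0.8034 -0.0002 -0.0021] 0.3943332122220595 [-0.0855  0.1891 -0.5813]
```

View pics/w4.png

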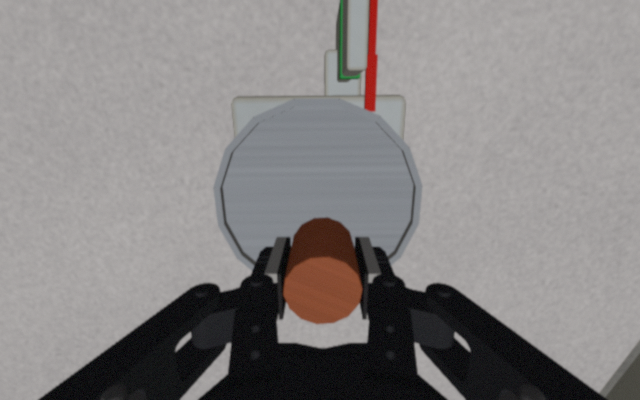

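View pics/s4c.png

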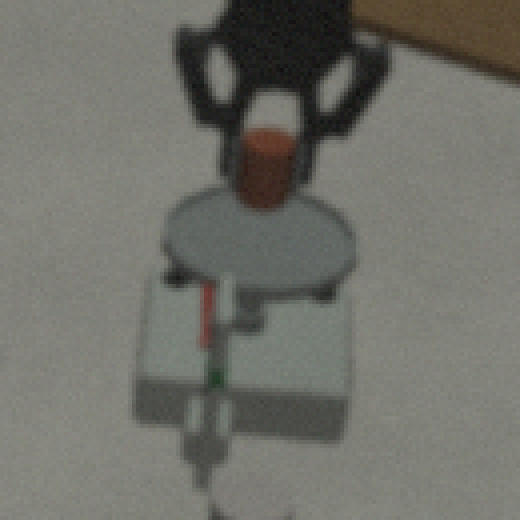

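Request:
arm_command(targets="0 0 10 0 0 0;0 0 8 0 0 0;0 0 5 0 0 0;0 0 4 0 0 0;0 0 4 0 0 0")

```text
clock: 6.7
position: [0.5267, -0.3287, 0.1254]
ee_rot: [0.595, 0.804, 0.0, 0.0]
ft_force: [-0.7, -0.8, -0.1]
grip_width: 0.392
```

Request:
arm_command(targets="0 0 2 0 0 0;0 0 0 0 0 0;0 0 0 0 0 0")

```text
clock: 7.08
position: [0.5267, -0.3286, 0.1236]
ee_rot: [0.595, 0.804, 0.0, 0.0]
ft_force: [0.0, 1.2, -0.9]
grip_width: 0.392
```

```bash
python3 - <<'E'
from h import *
np.set_printoptions(precision=4,suppress=True)
o=manip.get_obs(); print(o["clock"],o["position"],o["ee_rot"],o["grip_width"],o["ft_force"])
c=shot("side","s5.png");
f=c["frame"][:,:,::-1];cv2.imwrite("pics/s5c.png",cv2.resize(f[60:190,330:460],None,fx=4,fy=4,interpolation=3))
c=shot("scene","c5.png");
f=c["frame"][:,:,::-1];cv2.imwrite("pics/c5c.png",cv2.resize(f[150:260,110:230],None,fx=5,fy=5,interpolation=3))
E
```

```text
7.075 [ 0.5267 -0.3286  0.1236] [0.5947 0.8039 0.0001 0.0001] 0.392399802178313 [ 0.0126  1.2084 -0.8712]
```

View pics/s5c.png

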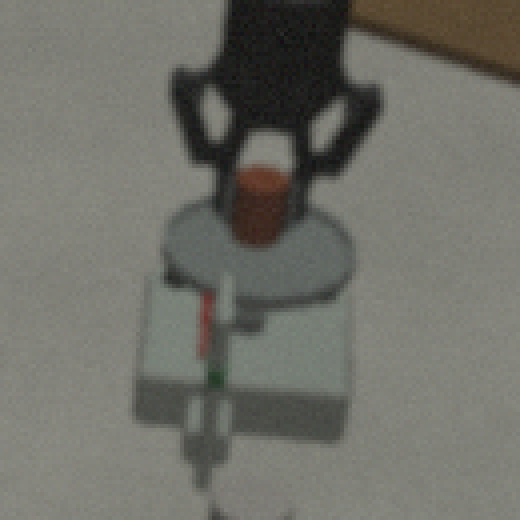

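View pics/c5c.png

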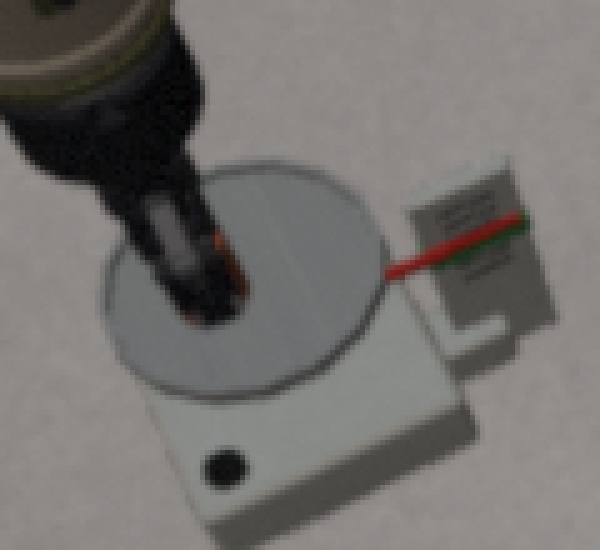

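In the side crop the pan's near edge has sunk about 10 enlarged px, and the red pointer in the scene crop (520,215) has come down towards the band. So the core is seated and I open the gripper.

Request:
arm_command(targets="0 0 2 0 0 0;0 0 0 0 0 0;0 0 0 0 0 0", grip=50)

```text
clock: 7.55
position: [0.5267, -0.3286, 0.1214]
ee_rot: [0.595, 0.804, 0.0, 0.0]
ft_force: [0.7, -0.2, 0.5]
grip_width: 0.59
```

Request:
arm_command(targets="0 0 -20 0 0 0;0 0 -40 0 0 0;0 0 -40 0 0 0;0 0 0 0 0 0;0 0 0 0 0 0")

```text
clock: 8.18
position: [0.5265, -0.3285, 0.2209]
ee_rot: [0.595, 0.804, 0.0, -0.0]
ft_force: [0.4, -0.2, 1.0]
grip_width: 0.585
```

```bash
python3 - <<'E'
from h import *
np.set_printoptions(precision=4,suppress=True)
o=manip.get_obs(); print(o["clock"],o["position"],o["ee_rot"],o["grip_width"],o["ft_force"])
c=shot("side","s6.png");
f=c["frame"][:,:,::-1];cv2.imwrite("pics/s6c.png",cv2.resize(f[60:190,330:460],None,fx=4,fy=4,interpolation=3))
c=shot("scene","c6.png");
f=c["frame"][:,:,::-1];cv2.imwrite("pics/c6c.png",cv2.resize(f[150:260,110:230],None,fx=5,fy=5,interpolation=3))
E
```

```text
8.175 [ 0.5265 -0.3285  0.2209] [ 0.5947  0.8039  0.     -0.0002] 0.5845873689407786 [ 0.3696 -0.1691  0.9852]
```

View pics/s6c.png

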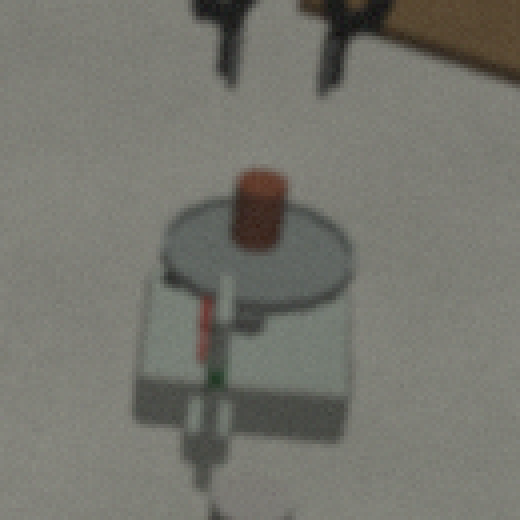

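View pics/c6c.png

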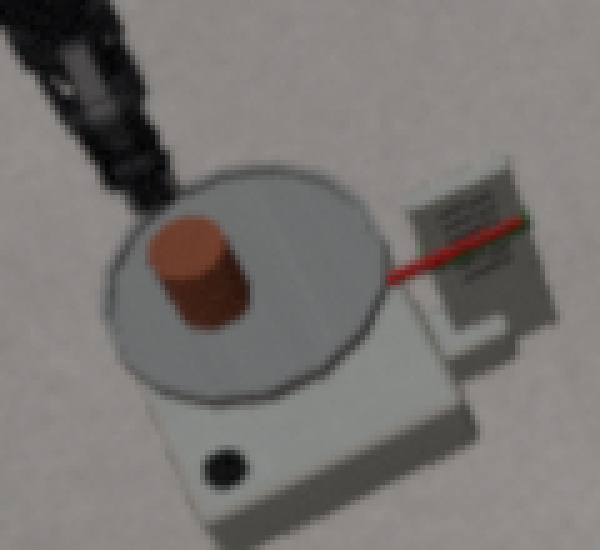

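```bash
python3 - <<'E'
from h import *
np.set_printoptions(precision=4,suppress=True)
S=manip.camera("scene");D=manip.camera("side");W=shot("wrist","w6.png")
cs=[]
for c in(S,D,W):
    l=[(ce,a) for ce,a in terra(c)]; best=min(l,key=lambda q:np.linalg.norm(q[0]-proj(c,[.5265,-.329,.125])[0])); print(best); cs.append((c,best[0]))
for use in ((0,1),(0,2),(1,2),(0,1,2)):
    s=least_squares(lambda p:np.r_[tuple(cen(cs[i][0],p[0],p[1],p[2],p[2]+.044)-cs[i][1] for i in use)],[.5265,-.329,.11]);print(use,s.x,"pan",.125-s.x[2],s.fun.round(1))
E
```

```text
(array([149.2898, 203.9329]), np.int32(283))
(array([394.6957, 109.1304]), np.int32(92))
(array([322.78  , 203.0484]), np.int32(1818))
(0, 1) [ 0.528  -0.3279  0.1099] pan 0.015136630265404877 [-0.7 -0.5 -0.6  0.6]
(0, 2) [ 0.5273 -0.327   0.1064] pan 0.018624804396880648 [ 0.2  0.  -0.   0.1]
(1, 2) [ 0.5263 -0.3242  0.1144] pan 0.010617876443390739 [-0.2 -0.1 -0.1 -0. ]
(0, 1, 2) [ 0.5272 -0.3261  0.1095] pan 0.015504237248163424 [ 0.2 -0.9 -0.5  1.1  0.2  0.4]
```

View pics/w6.png

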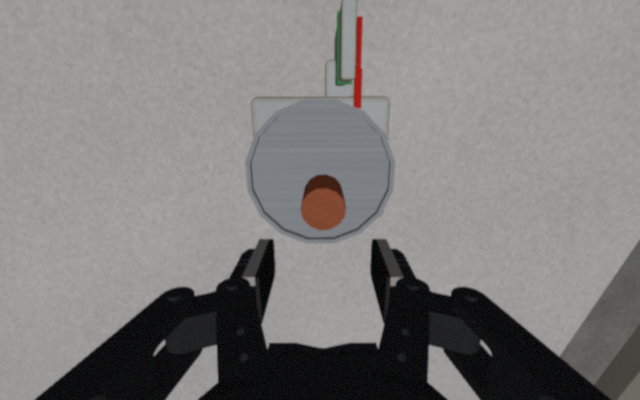

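```bash
python3 - <<'E'
from h import *
np.set_printoptions(precision=4,suppress=True)
S=manip.camera("scene")
for ce in [(328,208),(280,267),(339,260),(307.5,286),(338,233),(307,248)]:
    s=least_squares(lambda p:cen(S,*p)-ce,ray(S,ce,.022)[:2]); print(ce,s.x)
print(manip.get_obs()["clock"])
E
```

```text
(328, 208) [0.5636 0.0723]
(280, 267) [ 0.6929 -0.0736]
(339, 260) [0.7071 0.0618]
(307.5, 286) [ 0.7526 -0.023 ]
(338, 233) [0.6377 0.078 ]
(307, 248) [ 0.6597 -0.0029]
8.475
```

Request:
arm_command(targets="10 0 0 0 0 0.15;20 10 0 0 0 0.147;50 20 0 0 0 0;55 23 0 0 0 0;55 23 0 0 0 0")

```text
clock: 9.1
position: [0.5971, -0.1362, 0.2213]
ee_rot: [0.707, 0.707, 0.0, 0.0]
ft_force: [1.1, -0.5, -0.9]
grip_width: 0.586
```

Request:
arm_command(targets="55 23 20 0 0 0;45 20 20 0 0 0;30 15 20 0 0 0;0 0 20 0 0 0;0 0 0 0 0 0", grip=56)

```text
clock: 9.72
position: [0.6533, -0.0091, 0.1394]
ee_rot: [0.707, 0.707, -0.002, -0.001]
ft_force: [0.3, -1.0, 0.7]
grip_width: 0.655
```

```bash
python3 - <<'E'
from h import *
np.set_printoptions(precision=4,suppress=True)
c=shot("wrist","w7.png"); o=manip.get_obs(); print(o["clock"],o["position"],o["ee_rot"],o["grip_width"])
for ce,a in terra(c):
    s=least_squares(lambda p:cen(c,*p)-ce,ray(c,ce,.022)[:2]); print(ce,a,s.x)
E
```

```text
9.775 [ 0.654  -0.0097  0.141 ] [ 0.7077  0.7065 -0.0008 -0.0002] 0.6550282502083103
[302.4905  86.1422] 1625 [0.6396 0.0771]
[331.7319 187.8768] 1477 [ 0.6618 -0.0032]
```

View pics/w7.png

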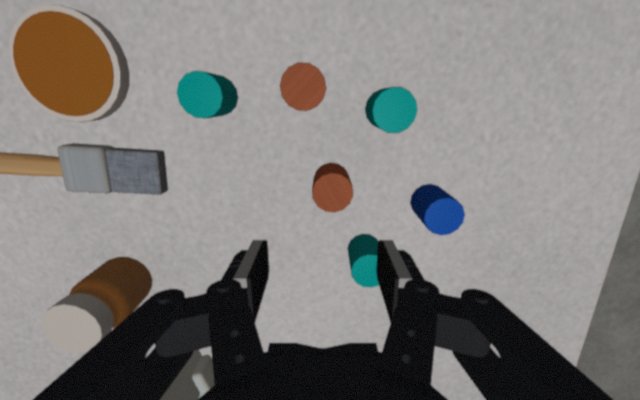

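Terracotta B at (332,188), turquoise (368,262) stays clear behind the jaws. Descending in two steps.

Request:
arm_command(targets="6.5 7.8 20 0 0 0;0 0 30 0 0 0;0 0 30 0 0 0;0 0 24 0 0 0;0 0 0 0 0 0")

```text
clock: 10.4
position: [0.6612, -0.0021, 0.0354]
ee_rot: [0.707, 0.707, -0.001, -0.001]
ft_force: [-0.7, 1.0, -0.2]
grip_width: 0.66
```

Request:
arm_command(targets="-1 0.5 18 0 0 0;0 0 0 0 0 0")

```text
clock: 10.65
position: [0.6623, -0.003, 0.0185]
ee_rot: [0.707, 0.707, -0.001, -0.0]
ft_force: [-1.3, -0.4, -0.1]
grip_width: 0.657
```

Request:
arm_command(targets="0 0 0 0 0 0;0 0 0 0 0 0;0 0 0 0 0 0;0 0 0 0 0 0", grip=28)

```text
clock: 11.15
position: [0.6634, -0.0026, 0.0203]
ee_rot: [0.707, 0.707, 0.001, 0.0]
ft_force: [-1.1, 0.7, 5.0]
grip_width: 0.385
```

Request:
arm_command(targets="0 0 -30 0 0 0;0 0 -50 0 0 0;0 0 -50 0 0 0;0 0 -50 0 0 0;0 0 -20 0 0 0")

```text
clock: 11.78
position: [0.6638, -0.0026, 0.223]
ee_rot: [0.707, 0.707, 0.002, 0.001]
ft_force: [0.4, 0.7, -0.8]
grip_width: 0.385
```

Request:
arm_command(targets="-30 -15 0 0 0 0;-50 -25 0 0 0 0;-55 -30 0 0 0 0;-55 -30 0 0 0 0;-45 -25 0 0 0 0")

```text
clock: 12.4
position: [0.5362, -0.2397, 0.2193]
ee_rot: [0.708, 0.707, -0.0, -0.0]
ft_force: [0.4, 0.6, -0.1]
grip_width: 0.394
```

Request:
arm_command(targets="-20 -10 0 0 0 -0.15;0 0 0 0 0 -0.147;0 0 0 0 0 0")

```text
clock: 12.78
position: [0.5277, -0.2574, 0.2192]
ee_rot: [0.595, 0.804, 0.0, -0.0]
ft_force: [0.0, 0.1, -1.5]
grip_width: 0.388
```

```bash
python3 - <<'E'
from h import *
np.set_printoptions(precision=4,suppress=True)
c=shot("wrist","w8.png"); o=manip.get_obs(); print(o["clock"],o["position"],o["ee_rot"],o["grip_width"])
Rt=R.from_quat(o["ee_rot"]); d=np.array([.5147,-.287,o["position"][2]])-o["position"]; print(Rt.inv().apply(d)*1000)
E
```

```text
12.825 [ 0.5279 -0.2571  0.2193] [ 0.5959  0.8031  0.0001 -0.0002] 0.3944003146356602
[-24.7911 -21.3437  -0.0087]
```

View pics/w8.png

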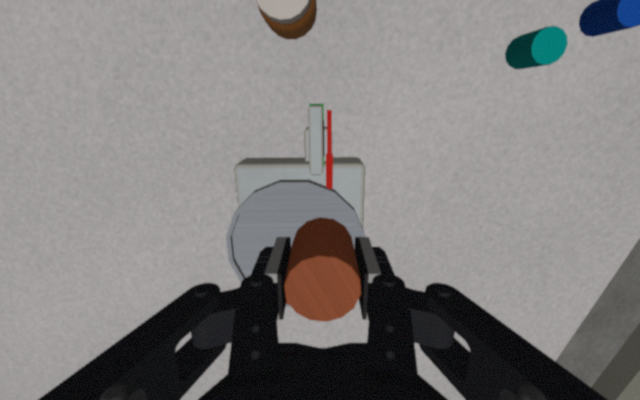

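Request:
arm_command(targets="-12 -10 10 0 0 0;-13 -11 25 0 0 0;0 0 25 0 0 0;0 0 0 0 0 0")

```text
clock: 13.32
position: [0.5135, -0.2876, 0.1571]
ee_rot: [0.596, 0.803, -0.001, -0.002]
ft_force: [0.4, -0.4, -0.5]
grip_width: 0.387
```

```bash
python3 - <<'E'
from h import *
np.set_printoptions(precision=4,suppress=True)
c=shot("wrist","w9.png"); o=manip.get_obs(); print(o["clock"],o["position"],o["ee_rot"],o["grip_width"])
c=shot("side","s9.png");
f=c["frame"][:,:,::-1];cv2.imwrite("pics/s9c.png",cv2.resize(f[60:190,330:460],None,fx=4,fy=4,interpolation=3))
E
```

```text
13.375 [ 0.5146 -0.2877  0.1588] [ 0.5952  0.8036 -0.0003 -0.0009] 0.3955158463516997
```

View pics/w9.png

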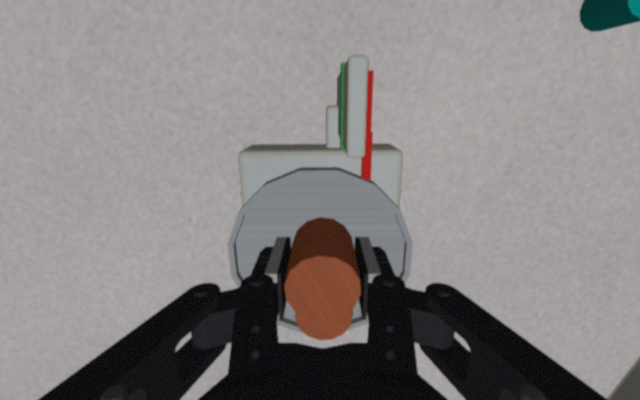

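View pics/s9c.png

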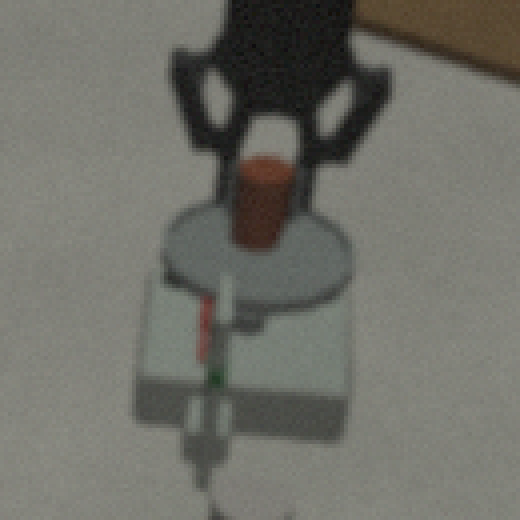

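Request:
arm_command(targets="0 0 15 0 0 0;0 0 10 0 0 0;0 0 6 0 0 0;0 0 4 0 0 0;0 0 3 0 0 0")

```text
clock: 14.05
position: [0.5154, -0.2875, 0.1215]
ee_rot: [0.595, 0.804, 0.0, 0.0]
ft_force: [-0.8, 0.1, -0.1]
grip_width: 0.386
```

Request:
arm_command(targets="0 0 3 0 0 0;0 0 0 0 0 0;0 0 0 0 0 0")

```text
clock: 14.42
position: [0.5153, -0.2875, 0.1187]
ee_rot: [0.595, 0.804, 0.0, 0.0]
ft_force: [-0.6, -0.1, -0.3]
grip_width: 0.387
```

```bash
python3 - <<'E'
from h import *
np.set_printoptions(precision=4,suppress=True)
c=shot("wrist","w10.png"); o=manip.get_obs(); print(o["clock"],o["position"],o["ee_rot"],o["grip_width"])
c=shot("side","s10.png");f=c["frame"][:,:,::-1]
d=shot("scene","c10.png");g=d["frame"][:,:,::-1]
cv2.imwrite("pics/x10.png",np.hstack([cv2.resize(f[60:190,350:450],(400,520),interpolation=3),cv2.resize(g[140:270,110:210],(400,520),interpolation=3)]))
E
```

```text
14.475 [ 0.5153 -0.2875  0.1187] [0.5947 0.8039 0.0001 0.0002] 0.39515604520520226
```

View pics/x10.png

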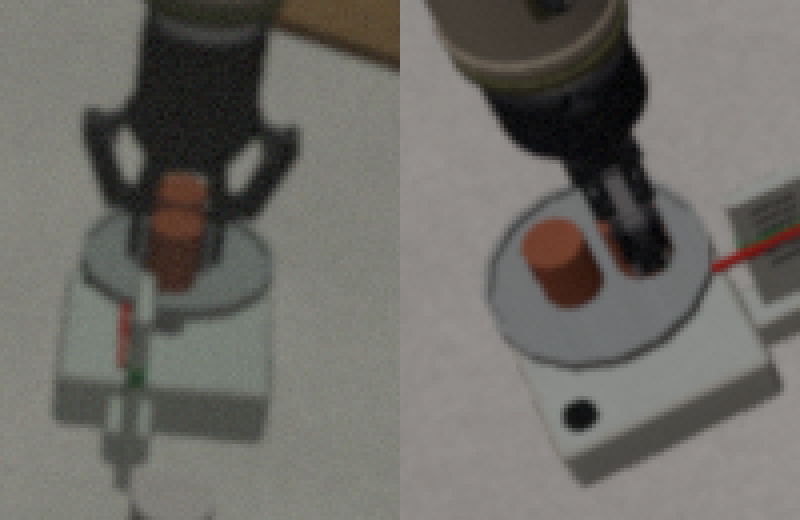

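Request:
arm_command(targets="0 0 2 0 0 0;0 0 2 0 0 0;0 0 0 0 0 0")

```text
clock: 14.95
position: [0.5152, -0.2874, 0.1143]
ee_rot: [0.595, 0.804, 0.0, -0.0]
ft_force: [0.8, -0.3, -0.3]
grip_width: 0.389
```

Request:
arm_command(targets="0 0 0 0 0 0;0 0 0 0 0 0;0 0 0 0 0 0", grip=50)

```text
clock: 15.32
position: [0.5153, -0.2874, 0.1146]
ee_rot: [0.595, 0.804, 0.0, 0.0]
ft_force: [0.0, 0.3, -0.6]
grip_width: 0.587
```

Request:
arm_command(targets="0 0 -15 0 0 0;0 0 -30 0 0 0;0 0 -40 0 0 0;0 0 -20 0 0 0;0 0 0 0 0 0")

```text
clock: 15.95
position: [0.5162, -0.2879, 0.2222]
ee_rot: [0.595, 0.804, 0.0, 0.002]
ft_force: [-0.6, 0.6, -0.5]
grip_width: 0.588
```

```bash
python3 - <<'E'
from h import *
np.set_printoptions(precision=4,suppress=True)
c=shot("wrist","w11.png"); o=manip.get_obs(); print(o["clock"],o["position"],o["ee_rot"],o["grip_width"])
c=shot("side","s11.png");f=c["frame"][:,:,::-1]
d=shot("scene","c11.png");g=d["frame"][:,:,::-1]
cv2.imwrite("pics/x11.png",np.hstack([cv2.resize(f[60:190,350:450],(400,520),interpolation=3),cv2.resize(g[140:270,120:220],(400,520),interpolation=3)]))
E
```

```text
16.0 [ 0.5155 -0.2876  0.2204] [0.5947 0.804  0.0002 0.0008] 0.5850331228514285
```

View pics/x11.png

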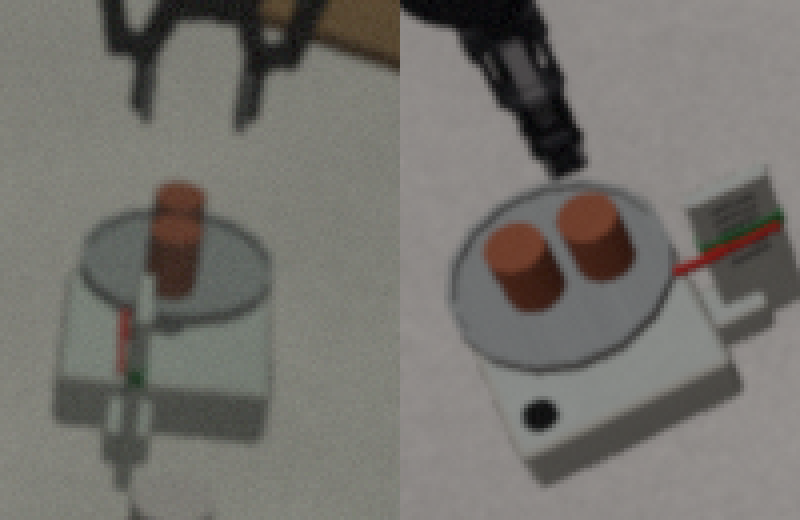

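View pics/w11.png

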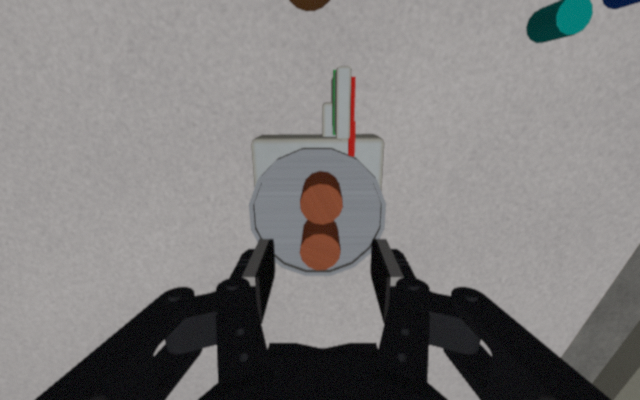

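```bash
python3 - <<'E'
from h import *
np.set_printoptions(precision=4,suppress=True)
S=manip.camera("scene");D=manip.camera("side");W=manip.camera("wrist")
f=S["frame"][:,:,::-1];g=D["frame"][:,:,::-1];h=W["frame"][:,:,::-1]
cv2.imwrite("pics/x12.png",np.hstack([cv2.resize(f[175:225,140:230],(540,300),interpolation=3)]));
cv2.imwrite("pics/x12w.png",cv2.resize(h[60:280,240:400],(480,660),interpolation=3)[:600])
def tri(l):
    A=least_squares(lambda p:np.r_[tuple(proj(c,p)[0]-u for c,u in l)],[.52,-.3,.14]); return A.x,A.fun.round(1)
def mask(c):
    b=cv2.cvtColor(cv2.GaussianBlur(c["frame"],(3,3),0),cv2.COLOR_RGB2HSV); return (((b[...,0]<14)|(b[...,0]>172))&(b[...,1]>90)).astype(np.uint8)
# silhouette IoU fit for both cores
from scipy.optimize import minimize
Ms=[mask(c) for c in(S,D,W)]
for i,(c,m) in enumerate(zip((S,D,W),Ms)):
    u=proj(c,[.52,-.308,.12])[0].astype(int); r=[28,22,60][i]; k=np.zeros_like(m);k[u[1]-r:u[1]+r,max(0,u[0]-r):u[0]+r]=1
    if i==0:k[:,178:]=0
    Ms[i]=m*k; print(Ms[i].sum())
def cost(p,use):
    J=0
    for i in use:
        c=(S,D,W)[i]; a=np.zeros((1600,2560),np.uint8)
        for x,y in((p[0],p[1]),(p[2],p[3])):
            hu=cv2.convexHull(proj(c,cyl(x,y,.017,p[4],p[4]+.044)).astype(np.float32)).reshape(-1,2); cv2.fillConvexPoly(a,np.round((hu+.5)*4*16-8).astype(np.int32),255,shift=4)
        a=cv2.resize(a,(640,400),interpolation=cv2.INTER_AREA)/255.; J+=np.abs(a-Ms[i]).sum()/max(Ms[i].sum(),1)
    return J
for use in((0,1),(0,2),(0,1,2)):
    s=minimize(cost,[.527,-.3275,.515,-.2874,.092],args=(use,),method="Nelder-Mead",options=dict(initial_simplex=np.array([[.527,-.3275,.515,-.2874,.092]]*6)+np.vstack([np.zeros(5),np.eye(5)*.006]),maxiter=300)); print(use,s.x,s.fun,"pan",.125-s.x[4])
E
```

```text
556
258
3388
(0, 1) [ 0.525  -0.3259  0.5156 -0.2897  0.0943] 0.7743136817495386 pan 0.03073314793854287
(0, 2) [ 0.5268 -0.3265  0.5161 -0.2888  0.0941] 0.36552649955873895 pan 0.030938873778995124
(0, 1, 2) [ 0.5267 -0.3256  0.5168 -0.2896  0.0946] 0.8776048550022579 pan 0.030378148464629412
```

View pics/x12.png

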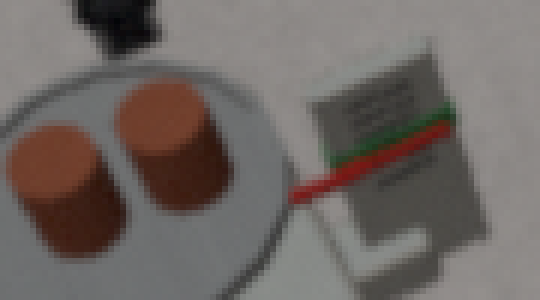

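The pan reads 0.030–0.031 by silhouette fits, inside the band, with both cores upright. On to the lid handle.

Request:
arm_command(targets="10 -5 -15 0 0 0.15;25 -5 0 0 0 0.147;50 -5 0 0 0 0;55 -6 0 0 0 0;55 -6 0 0 0 0")

```text
clock: 16.88
position: [0.4813, -0.0936, 0.234]
ee_rot: [0.707, 0.707, -0.0, -0.0]
ft_force: [0.6, 1.0, -0.0]
grip_width: 0.584
```

Request:
arm_command(targets="55 -6 0 0 0 0;55 -6 0 0 0 0;55 -6 0 0 0 0;55 -6 0 0 0 0;40 -6 0 0 0 0.108", grip=70)

```text
clock: 17.5
position: [0.4511, 0.167, 0.2342]
ee_rot: [0.744, 0.668, -0.0, -0.0]
ft_force: [1.8, 0.1, -0.6]
grip_width: 0.819
```

```bash
python3 - <<'E'
from h import *
np.set_printoptions(precision=4,suppress=True)
c=shot("wrist","w13.png"); o=manip.get_obs(); print(o["clock"],o["position"],R.from_quat(o["ee_rot"]).as_matrix(),o["grip_width"])
print(proj(c,[[.4525,.2575,.129]]))
E
```

```text
17.55 [0.4497 0.1721 0.2342] [[ 0.1105  0.9939 -0.0008]
 [ 0.9939 -0.1105  0.0022]
 [ 0.0021 -0.001  -1.    ]] 0.818166585970117
[[310.1508  81.9962]]
```

View pics/w13.png

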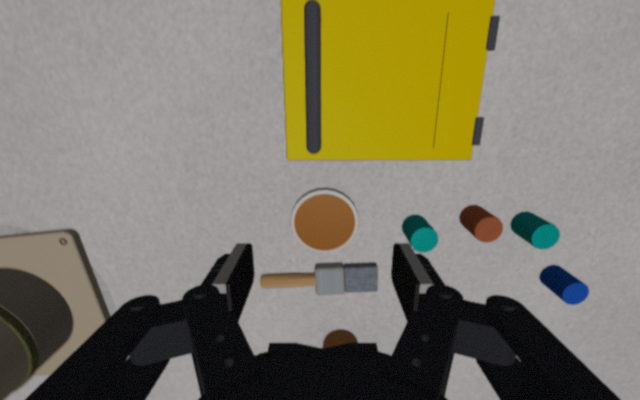

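The bar runs (312,3)–(314,150) in the wrist view, upright, so the yaw is right; its middle is (313,77).

```bash
python3 - <<'E'
from h import *
np.set_printoptions(precision=4,suppress=True)
c=manip.camera("wrist"); o=manip.get_obs(); 
h=c["frame"][:,:,::-1];m=(h[:165,290:340].max(2)<110); print(np.argwhere(m)[:,0].min(),np.argwhere(m)[:,0].max(),[290+np.argwhere(m[i]).mean() for i in(20,80,140)])
w=ray(c,(313,77),.129); print(w, R.from_quat(o["ee_rot"]).inv().apply(w-o["position"])*1000, o["position"])
E
```

```text
9 160 [np.float64(314.0), np.float64(315.0), np.float64(315.5)]
[0.4538 0.266  0.129 ] [ 96.4689  -6.4774 105.2373] [0.4504 0.1693 0.2341]
```

Request:
arm_command(targets="40 -3 0 0 0 0;35 -3 0 0 0 0;18 0 30 0 0 0;0 0 30 0 0 0;0 0 0 0 0 0", grip=70)

```text
clock: 18.23
position: [0.4549, 0.2563, 0.1722]
ee_rot: [0.744, 0.668, -0.002, -0.0]
ft_force: [0.1, 0.2, 1.0]
grip_width: 0.82
```

```bash
python3 - <<'E'
from h import *
np.set_printoptions(precision=4,suppress=True)
c=shot("wrist","w14.png"); o=manip.get_obs(); print(o["clock"],o["position"],o["ft_force"],o["grip_width"])
E
```

```text
18.275 [0.4558 0.2568 0.174 ] [0.4424 0.0276 0.7495] 0.8171262143549266
```

View pics/w14.png

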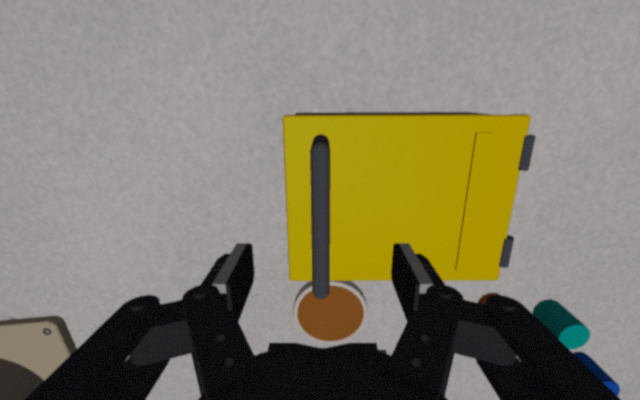

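```bash
python3 - <<'E'
from h import *
np.set_printoptions(precision=4,suppress=True)
c=manip.camera("wrist"); o=manip.get_obs(); 
w=ray(c,(320,216),.129); print(w, R.from_quat(o["ee_rot"]).inv().apply(w-o["position"])*1000, o["position"])
E
```

```text
[0.4558 0.2635 0.129 ] [ 6.1847 -1.34   46.1734] [0.4564 0.2572 0.1752]
```

Request:
arm_command(targets="6 -1 20 0 0 0;0 0 20 0 0 0;0 0 13 0 0 0;0 0 0 0 0 0;0 0 0 0 0 0")

```text
clock: 18.95
position: [0.4562, 0.264, 0.1225]
ee_rot: [0.744, 0.668, 0.001, 0.0]
ft_force: [-0.1, 0.4, 0.1]
grip_width: 0.823
```

Request:
arm_command(targets="0 0 3 0 0 0;0 0 0 0 0 0;0 0 0 0 0 0;0 0 0 0 0 0;0 0 0 0 0 0", grip=4, squeeze=35)

```text
clock: 19.58
position: [0.4543, 0.264, 0.1186]
ee_rot: [0.744, 0.668, -0.001, -0.001]
ft_force: [-7.4, -0.9, 6.7]
grip_width: 0.125
```

Request:
arm_command(targets="0 0 0 0 0 0;0 0 0 0 0 0;0 0 0 0 0 0")

```text
clock: 19.95
position: [0.4543, 0.264, 0.1186]
ee_rot: [0.744, 0.668, -0.001, -0.0]
ft_force: [-7.1, -1.4, 6.4]
grip_width: 0.124
```

```bash
python3 - <<'E'
from h import *
np.set_printoptions(precision=4,suppress=True)
c=shot("wrist","w15.png"); o=manip.get_obs(); print(o["clock"],o["position"],o["ft_force"],o["grip_width"]*85.4)
E
```

```text
20.0 [0.4543 0.264  0.1186] [-6.3226 -1.0187  6.0326] 10.44965779333791
```

View pics/w15.png

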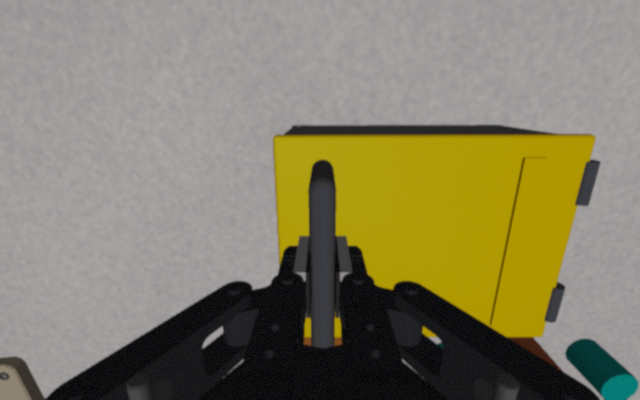

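Request:
arm_command(targets="0 2.1 -6.3 0 0 0;0 2.3 -6.2 0 0 0;0 2.6 -6.1 0 0 0;0 2.9 -5.9 0 0 0;0 3.1 -5.9 0 0 0")

```text
clock: 20.62
position: [0.4662, 0.2628, 0.1483]
ee_rot: [0.744, 0.668, -0.002, -0.001]
ft_force: [-8.9, 0.9, 1.6]
grip_width: 0.121
```

```bash
python3 - <<'E'
from h import *
np.set_printoptions(precision=4,suppress=True)
c=shot("side","s16.png"); o=manip.get_obs(); print(o["clock"],o["position"],o["ft_force"],o["grip_width"]*85.4)
cv2.imwrite("pics/s16c.png",cv2.resize(c["frame"][180:360,210:410,::-1],None,fx=3,fy=3,interpolation=3))
E
```

```text
20.675 [0.4667 0.2627 0.1491] [-11.0755  -1.1209   3.3185] 10.690514410609534
```

View pics/s16c.png

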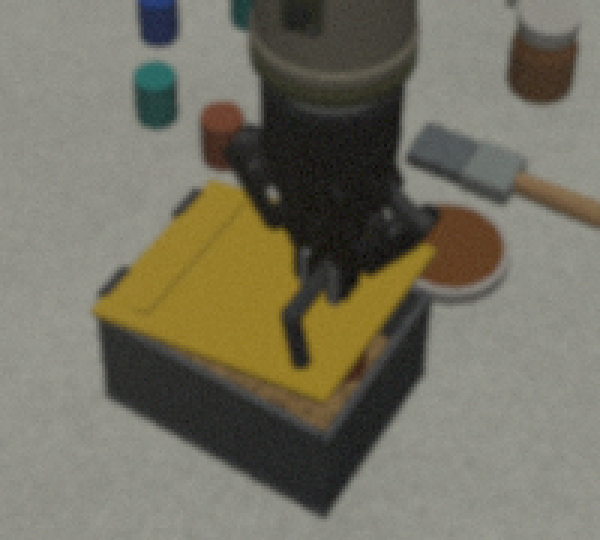

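The lid is rising (about 12°). A −x reaction of 11 N shows my path is about 2 mm too far +x, so I correct that as I go.

Request:
arm_command(targets="0 2.4 -5.7 0 0 0;0 2.6 -5.5 0 0 0;0 3.8 -5.4 0 0 0;0 4.1 -5.2 0 0 0;0 4.3 -5 0 0 0")

```text
clock: 21.3
position: [0.4845, 0.2608, 0.176]
ee_rot: [0.744, 0.668, -0.001, -0.001]
ft_force: [-9.3, -0.2, 3.2]
grip_width: 0.124
```

Request:
arm_command(targets="0 3.6 -4.8 0 0 0;0 4.2 -4.6 0 0 0;0 4.9 -4.4 0 0 0;0 5.1 -4.2 0 0 0;0 5.3 -4 0 0 0")

```text
clock: 21.92
position: [0.5075, 0.2584, 0.1988]
ee_rot: [0.744, 0.668, -0.001, -0.001]
ft_force: [-12.4, -0.8, 9.6]
grip_width: 0.121
```

Request:
arm_command(targets="0 4.7 -4.5 0 0 0;0 5.4 -4.0 0 0 0;0 5.7 -3.2 0 0 0;0 5.9 -3 0 0 0;0 5.4 -2.5 0 0 0")

```text
clock: 22.55
position: [0.5355, 0.2555, 0.2165]
ee_rot: [0.744, 0.668, 0.0, -0.0]
ft_force: [-8.4, -0.7, 7.7]
grip_width: 0.124
```

Request:
arm_command(targets="0 0 0 0 0 0;0 0 0 0 0 0;0 0 0 0 0 0")

```text
clock: 22.92
position: [0.5355, 0.2556, 0.2164]
ee_rot: [0.744, 0.668, 0.0, -0.0]
ft_force: [-6.9, -0.1, 8.9]
grip_width: 0.127
```

```bash
python3 - <<'E'
from h import *
np.set_printoptions(precision=4,suppress=True)
c=shot("side","s17.png"); d=shot("scene","c17.png"); shot("wrist","w17.png"); o=manip.get_obs(); print(o["clock"],o["position"],o["ft_force"],o["grip_width"]*85.4)
cv2.imwrite("pics/s17c.png",np.hstack([cv2.resize(c["frame"][180:360,210:410,::-1],(400,360),interpolation=3),cv2.resize(d["frame"][80:260,320:520,::-1],(400,360),interpolation=3)]))
E
```

```text
23.075 [0.5355 0.2555 0.2164] [-6.5382 -0.1797  8.2455] 10.821631420083722
```

View pics/s17c.png

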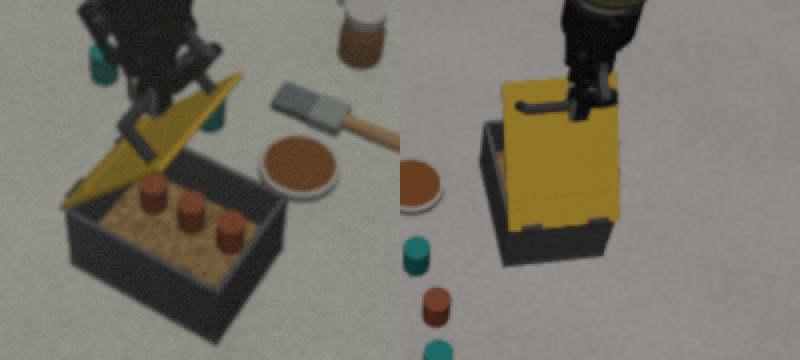

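View pics/w17.png

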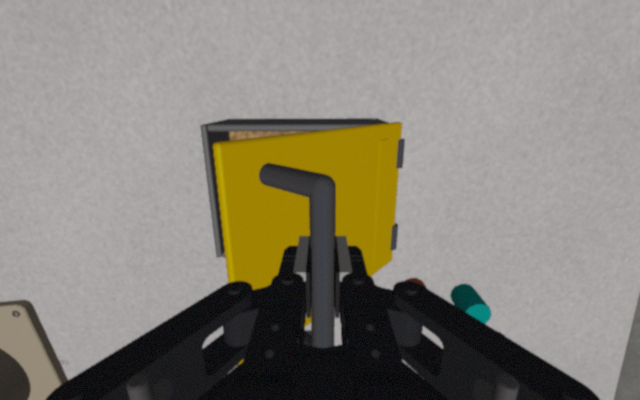

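Everything holds: kinematics give about 49–50°. I check the angle independently from lid corners in the scene and side pictures, and re-check the pan.

```bash
python3 - <<'E'
from h import *
np.set_printoptions(precision=4,suppress=True)
S=manip.camera("scene");D=manip.camera("side")
hx,hy,yaw=.5983,.2465,-.108
def P(th,x,y,z,h):
    c,s=np.cos(th),np.sin(th); X=x*c+z*s; Z=-x*s+z*c
    return [h[0]+np.cos(yaw)*X-np.sin(yaw)*y,h[1]+np.sin(yaw)*X+np.cos(yaw)*y,.085+Z]
obs=[(S,(371.5,122),(-.172,-.067,.006)),(S,(428.3,117),(-.172,.067,.006)),(S,(375,194.5),(.002,-.067,.006)),(S,(429.5,189),(.002,.067,.006)),(D,(330.5,217),(-.172,-.067,.006))]
f=lambda p:np.r_[tuple(proj(c,P(p[0],*q,p[1:]))[0]-u for c,u,q in obs)]
s=least_squares(f,[.87,hx,hy]);print(s.x,np.degrees(s.x[0]),s.fun.round(1))
f1=S["frame"][:,:,::-1];g=D["frame"][:,:,::-1]
cv2.imwrite("pics/x18.png",np.hstack([cv2.resize(g[60:190,350:450],(400,520),interpolation=3),cv2.resize(f1[140:270,120:220],(400,520),interpolation=3)]))
o=manip.get_obs();print(o["clock"],o["position"],o["joint_velocities"])
E
```

```text
[0.8253 0.5975 0.2432] 47.28462001188878 [-0.6 -1.   0.5 -1.4 -0.1  1.3  1.   1.   0.5 -0.6]
23.175 [0.5355 0.2555 0.2164] [ 0.001   0.0012 -0.002  -0.0018  0.0002  0.0008 -0.0002]
```

View pics/x18.png

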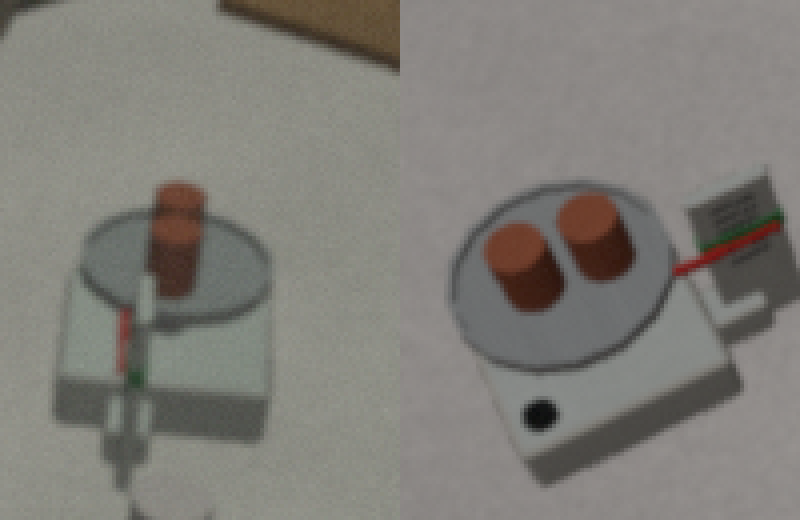

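```bash
python3 -c "
from workcell import manip
print(manip.hand_in()); print(manip.get_obs()['clock'])"
```

```text
the job is handed in; nothing more can be done
None
the job is handed in; nothing more can be done
```

I set two terracotta cores upright on the scale's pan, raised the lid to about 50° and handed the job in with the gripper still holding the handle. I handed in just after 23.2 s on the clock; the hand-in reports no verdict.

- **Pan:** With two cores on, fits of the cores' outlines put it at 0.030–0.031 m. The gripper height at release suggests up to about 0.034 m. Both are inside the green band, and the cores still stood upright with the robot clear in the last picture.
- **Pointer:** In the scene picture the red pointer looks just below the band. I took this as the downward viewing angle, because the pointer stands in front of the column face. I did not confirm it with a level view.
- **After the first core:** The measurements disagreed, at 0.011–0.019 m from the outlines against about 0.02 m from the gripper height. All were below the band, so I added the second core.
- **Lid:** Arm positions give 49–50° and the lid corners in the pictures give 47.3°, both within 50 ± 7. The arm was still. The tool force was about 10 N, mostly because my path was a few mm off the lid's arc.
- **Jar, dish and brush:** The arm did not touch them, and in the last pictures they looked unmoved. I did not measure their positions again.

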